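# Shut and lock the kiln control box

## Task

The kiln control box on the bench has been left with its blue access panel ajar: press the panel fully shut, then set the fingertips in the slot of the big yellow fastener on it and turn it a quarter turn clockwise, all the way to its locked stop, so that the white line points to the green dot. Do it by pushing gently with the fingers only, never gripping or raising the panel or the fastener, leave the other things on the bench where they are, and finish clear of everything.

Things in the scene. Friction and masses are not known exactly. Their poses are not given: they have to be found in the camera images.
- control_box: grey kiln control box, an open case 220 mm deep (x) x 250 wide (y) x 75 high, fixed to the table; origin on the table top under its centre. Its own -x side, with two small lamps, is the front and faces the robot more or less (yaw within 0.3); y to its left. A blue panel hinged along its far top edge covers it.
- panel (a joint): hinge of the blue panel, rad: 0 = shut flat on the box (firm stop), grows as its front edge rises, limit 1.2, found at 0.35 to 0.8. Stiff: stays where it is left; pushing the front half down takes about 1 to 7 N. Hinge line along the box's y, at x +108, z +78 mm in the box's frame.
- panel_edge (a point): middle of the front (free) edge of the blue panel, on its top face. The panel is a flat plate 4 mm thick, 218 mm from hinge to this edge, 250 mm wide. Frame: -x from the hinge to this edge, y along the edge, z out of the top face. Shut, the top face is level, 82 mm above the table.
- fastener (a joint): turn of the fastener, rad, clockwise from above: 0 = unlocked, slot along the box's y (found 0 to 0.25); 1.571 = locked, slot along the box's x, firm stop. Stays where it is left, takes 0.08 N m (about 3 N at 30 mm from its axis). Its tongue passes under a keeper in the box only with the panel shut (within about 0.02 rad), else it is blocked.
- fastener_slot (a point): on the fastener's axis, at the slot floor; 158 mm from the hinge line, midway across the panel. Round head 112 mm across: two raised yellow cheeks 18 mm high leave a straight slot 40 mm wide, open at both ends, with a flat black floor. Frame turns with the head: y along the slot, z out of the panel. Panel shut: slot floor 86 mm, cheek tops 104 mm above the table.
- slot_mark (a point): in the slot on its centre line, 40 mm from the axis, on the short white line that goes from the red dot (unlocked, left) to the green dot (locked, far side). Either end of the slot may be pushed. A fingertip narrower than the slot crosses the play before it pushes a cheek, so it must travel that much farther round for the head to reach its stop.
- jar_k: bystander, loose: jar with an olive-grey screw cap, pink body and a teal band, 55 mm across, 83 tall; origin at the centre of its underside
- bisque_cup: bystander, loose: small terracotta-pink cup, 65 mm across, 59 tall; origin at the centre of its underside
- masking_tape: bystander, loose: flat roll of masking tape, 104 mm across, 25 tall; origin at the centre of its underside
- test_tile: bystander, loose: L-shaped orange-red glaze test tile standing on its foot, 34 x 44 x 61 mm; origin at the centre of its underside
- glue_tube: bystander, loose: blue tube of glue lying flat, 38 x 136 x 26 mm; origin at the centre of its underside

How it is judged (in metres and radians):
On the way, in this order (a step that is already met when the one before it is completed fails the run):
1. the panel is pressed shut (within 0.02 rad) while the fastener is still unlocked (below 0.6 rad) (value of joint panel below 0.02 rad and value of joint fastener below 0.6 rad), for 0.1 s.
2. the fingers push the fastener round (0.7 to 1.4 rad) with the panel shut (value of joint panel below 0.03 rad and value of joint fastener between 0.7 and 1.4 rad and contact force between the fingers and fastener above 0.5 N), for 0.02 s.
3. the fastener is locked (beyond 1.48 rad) with the panel shut (value of joint panel below 0.025 rad and value of joint fastener above 1.48 rad), for 0.2 s.
At the end, for the whole second after the job is handed in: the panel is shut within 0.025 rad, the fastener stands at rest beyond 1.48 rad (within about 5 degrees of its locked stop), and every bystander is at rest within 30 mm of where it stood (all of step 3 and velocity of joint fastener between -0.05 and 0.05 rad/s and distance of each of jar_k, bisque_cup, masking_tape, test_tile, glue_tube from where it was at the start of the episode below 0.03 m and linear speed of each of jar_k, bisque_cup, masking_tape, test_tile, glue_tube below 0.03 m/s); the robot touches nothing.
It fails at once if the panel is raised instead of pushed down (beyond 0.9 rad) (value of joint panel above 0.9 rad).
It fails at once if the box, its panel or its fastener is forced or squeezed (more than 60 N by the fingers) (contact force between the fingers and control_box above 60 N).
It fails at once if a bystander is moved more than 30 mm or lifted (distance of any of jar_k, bisque_cup, masking_tape, test_tile, glue_tube from where it was at the start of the episode above 0.03 m or height (world z) of any of jar_k, bisque_cup, masking_tape, test_tile, glue_tube above 0.02 m).
It also fails if it takes over 54 s, if anything falls off the work surface, if the arm or the gripper's body presses on something with over 40 N, if the wrist force passes 120 N, or if a joint passes its speed limit or range.

## Robot

A 6-joint arm with a two-finger parallel gripper is mounted at the origin on a cart in front of the work surface, level with it; the furniture and walls round the work are solid. World frame = base frame: x ahead of the robot, y to its left, z up, the work surface at z = 0. Lengths are in mm, angles in degrees, forces in N, time in s.
With the tool pointing down it reaches from about 350 to 850 mm from the base axis. Payload 8.1 kg.
Tool frame: the origin (TCP) lies midway between the tips of the shut fingers; the grasp point (between the pads) lies 19 mm behind it (hold_point_z is the distance from the TCP to the grasp point, in mm); z points along the fingers, y is the line along which they close (so a half turn about z gives the same grasp; the last joint's range is limited). The gripper opens to 93 mm and grips with 3 to 60 N. Pads are 15 mm wide; open, the fingers measure 128 mm over their backs; the gripper's body (75 mm by 188 mm) begins 65 mm behind the grasp point.
Start: joints at [68.503, 7.471, 85.268, -0, 87.261, -4.893], TCP at [171.434, 574.992, 218.635] pointing down, gripper open.
Joint ranges: [-169.43, 169.43], [-51.17, 129.36], [1.28, 143.12], [-76.62, 256.62], [0, 156.53], [-152.29, 152.29]. Speed limits (degrees/s): [136.94, 136.94, 159.86, 180, 180, 180].

## Interface

Orientations are given as [roll, pitch, yaw] about the fixed x, y, z axes, in that order (R = Rz(yaw) Ry(pitch) Rx(roll)).
In Python, from bench import * gives the robot as it stands.
- The arm moves only by the tool apply_moves, never from a script. Its argument "plan" is a list of rows, each an object with "grip": the closure, from -1 (fully open) to 1 (shut), so that 0 is half open; "offset": the shift along the tool's x, y, z scaled (see below), a list of three; "roll": the turn about the tool's z scaled (see below). A call has 1 to 12 rows; each row is the pose to reach, as a shift and turn from the pose commanded when the call began, along the tool's axes at that moment; what a row does not reach only later rows make up. The controller multiplies each number of a shift by 0.1 m and each number of a turn by 90 degrees. A row lasts 1/8 s, in which the tool goes at most 62.5 mm and 10.7 degrees, less where a joint would pass 70% of its speed; a pose out of reach is approached as far as the arm can. A call with a number of a shift or a turn outside -1 to 1 is refused whole. A call with a gripper value outside its range is refused whole. The fingers move at their own pace and stop on an object; "grip_force" is the grip in N (left out, the last holds). Time passes only in rows, so rows that repeat a pose let the fingers close. It gives the time, the measured TCP pose, the force, the opening and the grip force at its end, in the units of the state.
- get_state(): the state, without advancing time (a new reading comes with each control period).
- grab_frame(name): name is "scene" or "top"; returns the picture (480x640x3 uint8, red, green, blue); there is no depth.
- get_calibration(name): a dict with "fx", "fy", "cx", "cy" (pixels), "origin" and "orientation" of the camera in the world. Camera axes: x right, y down, z forward; pixel columns grow to the right and rows downward; lengths in mm; the calibration is good to about 2 mm. A picture is of the moment at which its call begins. get_calibration takes no time and is no camera call.
- job_done(): hands the job in; it is judged then, once.
The state is a dict: "time_s": time; "qpos": joint angles; "dq": joint speeds; "tau": joint torques, N m; "position": TCP position; "eef_rot": TCP orientation; "ft_force": force on the tool from outside, world axes, zero at the start; "ft_torque": the same for the moment, N m; "grip_width": finger opening in mm; "grasp_force": force on a finger pad.
Only numpy, scipy, OpenCV 4.12 (cv2) and the standard library are available. Lean on these libraries where they do the work, as an engineer would, in place of code of your own. Each camera call takes 0.05 s, during which the arm holds its last target. There are 200 camera calls.

## Working session

There is one attempt and no reset: what is moved stays moved. The work goes in short steps, Python scripts to look and compute and a tool call to move; the robot and the scene stay as the last step left them, time stands still between calls to the robot, and variables do not carry over. Pictures are saved under pics/ and viewed, at most 10 in all, crops included, and the job is handed in when it is done.

Besides the shell and the picture viewer there is one more tool, called after "Emit:" in YAML: its name, and indented under it one key for each argument. apply_moves: Moves the arm, as the interface text tells. Its arguments: {"type":"object","properties":{"plan":{"type":"array","items":{"type":"object","properties":{"grip":{"type":"number"},"offset":{"type":"array","items":{"type":"number","minimum":-1,"maximum":1}},"roll":{"type":"number","minimum":-1,"maximum":1}}}},"grip_force":{"type":"number"}},"required":["plan"]}

```bash
mkdir -p pics
python3 - <<'E'
from bench import *
import cv2
for n in("scene","top"):
    cv2.imwrite(f"pics/{n}0.png",grab_frame(n)[:,:,::-1]); print(n,get_calibration(n))
print(get_state())
E
```

```text
scene {'fx': 542.7899696348958, 'fy': 542.7899696348958, 'cx': 314.3299085907581, 'cy': 234.94832237930217, 'origin': array([ 228.50376018, -736.55136438,  865.11114746]), 'orientation': array([-130.02775449,   -0.1857833 ,  -22.3239534 ])}
top {'fx': 466.4007557980402, 'fy': 466.4007557980402, 'cx': 309.76755016179067, 'cy': 239.53084851611578, 'origin': array([ 482.29002941,  110.87427553, 1070.57366323]), 'orientation': array([-173.56743057,   -0.56622962,  -88.4731409 ])}
{'time_s': 0.1, 'qpos': array([ 6.85038031e+01,  7.51008093e+00,  8.53206387e+01, -4.82996782e-04,
        8.72606766e+01, -4.89270156e+00]), 'dq': array([-0.04223757, -0.15174138, -0.10965351,  0.09384906, -0.02214299,
       -0.00756434]), 'tau': array([ 1.49583793e-03, -5.61333811e+01, -4.93100059e+01,  7.70672481e-02,
        2.90546066e-02, -5.05780838e-05]), 'position': array([171.2467271 , 574.53404701, 217.72264553]), 'eef_rot': array([-1.79908896e+02, -7.31453427e-03,  1.63396522e+02]), 'ft_force': array([-0.00461706,  0.26410901,  0.21341688]), 'ft_torque': array([-0.02249909,  0.02289418, -0.03115699]), 'grasp_force': 0.0, 'grip_width': 92.9389515257127}
```

View pics/scene0.png

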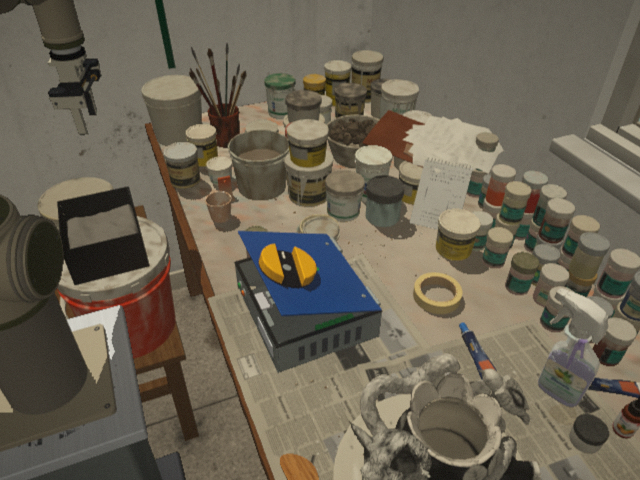

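View pics/top0.png

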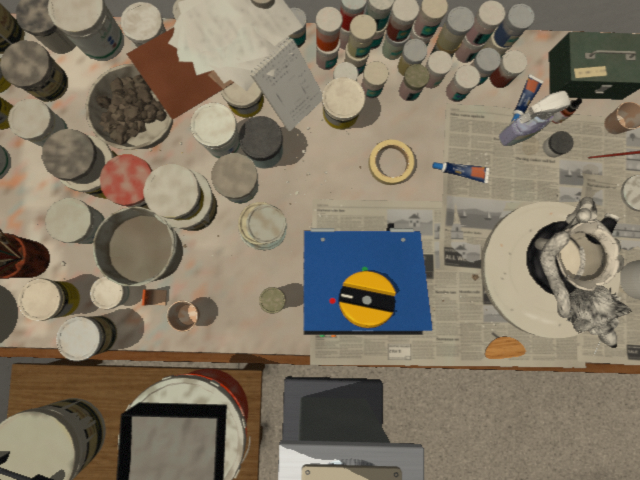

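The scene view shows the blue panel ajar (corners near (240,232), (330,240), (380,308), (273,312)) with the yellow fastener at (288,267). The top view shows the panel spanning (303,230) to (432,333), the fastener at (367,299) with its white line toward the red dot at (333,300), jar_k at (273,299) and the tape at (391,161).

```bash
cat > h.py <<'E'
from bench import *
import cv2, numpy as np
from scipy.spatial.transform import Rotation as R
def rays(n,px):
    c=get_calibration(n); px=np.atleast_2d(px).astype(float)
    d=np.c_[(px[:,0]-c['cx'])/c['fx'],(px[:,1]-c['cy'])/c['fy'],np.ones(len(px))]
    d=R.from_euler('xyz',c['orientation'],degrees=True).apply(d)
    return np.array(c['origin']),d/np.linalg.norm(d,axis=1)[:,None]
def onz(n,px,z):
    o,d=rays(n,px); return o+d*((z-o[2])/d[:,2])[:,None]
def tri(p,q):
    o1,d1=rays('top',p);o2,d2=rays('scene',q);out=[]
    for a,b in zip(d1,d2):
        s=np.linalg.lstsq(np.c_[a,-b],o2-o1,rcond=None)[0]
        A,B=o1+s[0]*a,o2+s[1]*b; out.append(np.r_[(A+B)/2,np.linalg.norm(A-B)])
    return np.array(out)
def mask(n,im,lo,hi,box):
    m=cv2.inRange(cv2.cvtColor(im,cv2.COLOR_RGB2HSV),lo,hi); k=np.zeros_like(m)
    x0,y0,x1,y1=box;k[y0:y1,x0:x1]=m[y0:y1,x0:x1]; return k
BOX={'top':(295,220,440,345),'scene':(225,220,390,335)}
def hull(m):
    m=cv2.morphologyEx(m,cv2.MORPH_OPEN,np.ones((3,3)))
    c=max(cv2.findContours(m,0,cv2.CHAIN_APPROX_NONE)[0],key=cv2.contourArea); return cv2.convexHull(c)
E
python3 - <<'E'
from h import *
np.set_printoptions(precision=1,suppress=True)
for n in BOX:
    im=cv2.imread(f'pics/{n}0.png')[:,:,::-1].copy()
    h=hull(mask(n,im,(100,150,60),(125,255,255),BOX[n]))
    q=cv2.approxPolyN(h,4,ensure_convex=True).reshape(-1,2); print(n,q.tolist())
    y=mask(n,im,(18,150,100),(32,255,255),BOX[n]); e=cv2.fitEllipse(hull(y)); print(e)
    x0,y0,x1,y1=BOX[n]; cr=cv2.resize(im[y0:y1,x0:x1],None,fx=4,fy=4,interpolation=2)
    cv2.imwrite(f'pics/{n}c.png',cr[:,:,::-1])
E
```

```text
top [[420, 231], [431, 330], [303, 330], [305, 231]]
((365.18438720703125, 311.40948486328125), (30.14933204650879, 49.67050552368164), 99.62032318115234)
scene [[327, 235], [380, 309], [272, 316], [252, 232]]
((271.74188232421875, 263.00018310546875), (23.424314498901367, 38.55633544921875), 163.28216552734375)
```

View pics/scenec.png

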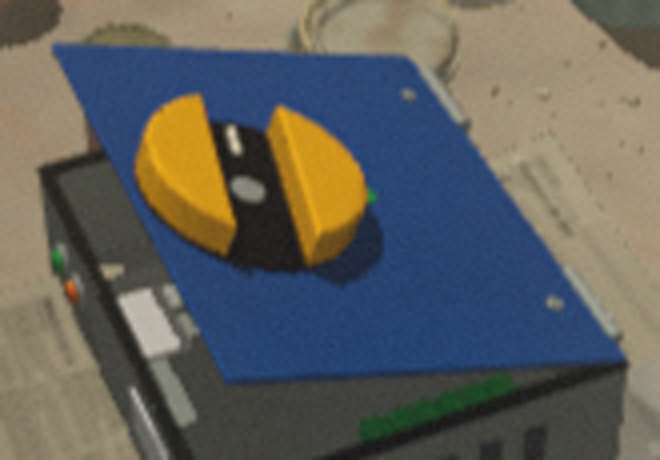

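View pics/topc.png

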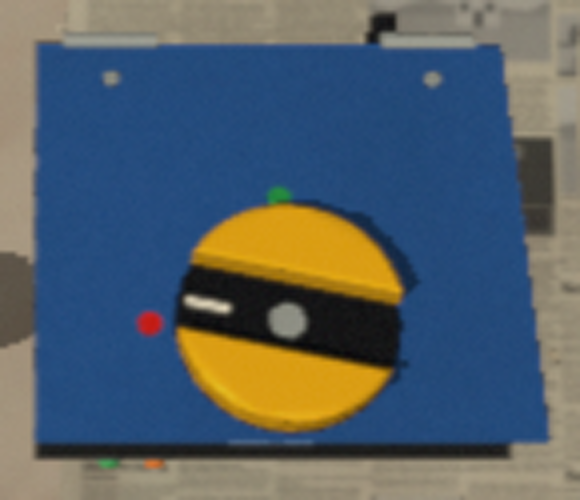

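The crops show panel corners clearly (top crop: (36,43),(500,43),(548,441),(36,441); scene crop: (410,57),(625,362),(228,382),(55,45)). The pivot disc is at top (288,321) and scene (248,190), with the slot mark on the left and the head turned slightly clockwise.

Run:
```python
from h import *
np.set_printoptions(precision=1,suppress=True)
T=np.array([[36,43],[500,43],[548,441],[36,441],[288,321],[207,303],[149,323],[279,196]])/4+[295,220]
S=np.array([[410,57],[625,362],[228,382],[55,45],[248,190],[234,138],[0,0],[371,196]])/4+[225,220]
P=tri(T,S); print(P)
fl,fr,nr,nl=P[:4,:3]
print('w',np.linalg.norm(fl-fr),np.linalg.norm(nl-nr),'len',np.linalg.norm(nl-fl),np.linalg.norm(nr-fr))
hx=(fl+fr)/2; nx=(nl+nr)/2; v=hx-nx
print('ang',np.arctan2(-v[2],np.hypot(*v[:2])),'yaw depth',np.degrees(np.arctan2(v[1],v[0])),'yaw width',np.degrees(np.arctan2(*( [-(fl-fr)[0],(fl-fr)[1]]))),np.degrees(np.arctan2(-(nl-nr)[0],(nl-nr)[1])))
print('hinge',hx,'edge',nx)
for nm,p,z in(('jar',(273,299),83),('cup',(184,314),59),('tape',(391,161),25),('glue',(460,172),20),('glassjar',(263,222),60)): print(nm,onz('top',p,z)[0])
```

```text
[[ 613.1  116.7   81.5    1. ]
 [ 619.4 -131.8   80.7    0.5]
 [ 416.4 -136.5  157.6    1.6]
 [ 410.6  110.6  158.1    2.8]
 [ 470.5  -12.   142.6    1.9]
 [ 478.    28.   140.4    1.3]
 [ 424.5   69.7  220.    88.7]
 [ 534.5  -10.7  114.3    3.9]]
w 248.585632065927 247.20191622286447 len 216.55991465462324 217.15729066551785
ang 0.3617405084900481 yaw depth 1.5314099901830327 yaw width 1.4558359837787802 1.3304301391225868
hinge [616.2  -7.5  81.1] edge [413.5 -12.9 157.8]
jar [466.1 177.9  83. ]
cup [428.9 368.5  59. ]
tape [787.6 -78.5  25. ]
glue [ 767.7 -239.4   20. ]
glassjar [632.2 207.2  60. ]
```

Emit:
apply_moves:
  plan:
    - {"grip": 1,"offset": [-0.4,-0.4,0],"roll": 0}
    - {"grip": 1,"offset": [-0.8,-0.8,0],"roll": 0}
    - {"grip": 1,"offset": [-1,-1,0],"roll": 0}
  grip_force: 20

```text
time_s: 0.48
position: [239.5, 448.3, 218.0]
eef_rot: [-179.9, 0.0, 163.3]
ft_force: [-0.4, -0.2, 1.0]
grip_width: 68.0
grasp_force: 0.0
```

Emit:
apply_moves:
  plan:
    - {"grip": 1,"offset": [-0.4,-0.4,0],"roll": 0}
    - {"grip": 1,"offset": [-0.8,-0.8,0],"roll": 0}
    - {"grip": 1,"offset": [-1,-1,0],"roll": 0}

```text
time_s: 0.85
position: [306.7, 323.9, 218.3]
eef_rot: [-180.0, 0.0, 163.3]
ft_force: [0.0, -0.8, 0.6]
grip_width: 37.6
grasp_force: 0.0
```

Emit:
apply_moves:
  plan:
    - {"grip": 1,"offset": [-0.4,-0.4,0],"roll": 0}
    - {"grip": 1,"offset": [-0.8,-0.8,0],"roll": 0}
    - {"grip": 1,"offset": [-1,-1,0],"roll": 0}

```text
time_s: 1.23
position: [373.9, 199.5, 218.4]
eef_rot: [-180.0, 0.0, 163.3]
ft_force: [0.9, 0.5, -0.5]
grip_width: 7.7
grasp_force: 0.0
```

Emit:
apply_moves:
  plan:
    - {"grip": 1,"offset": [-0.4,-0.4,0],"roll": 0}
    - {"grip": 1,"offset": [-0.7,-0.8,0],"roll": 0}
    - {"grip": 1,"offset": [-0.9,-1,0],"roll": 0}
    - {"grip": 1,"offset": [-0.9,-1,0],"roll": 0}
    - {"grip": 1,"offset": [-0.9,-1,0],"roll": 0}

```text
time_s: 1.85
position: [430.4, 80.7, 218.4]
eef_rot: [180.0, -0.0, 163.4]
ft_force: [-0.1, -0.8, -0.7]
grip_width: 0.2
grasp_force: 0.0
```

Emit:
apply_moves:
  plan:
    - {"grip": 1,"offset": [0,0,0.25],"roll": 0}
    - {"grip": 1,"offset": [0,0,0.5],"roll": 0}
    - {"grip": 1,"offset": [0,0,0.58],"roll": 0}
    - {"grip": 1,"offset": [0,0,0.65],"roll": 0}
    - {"grip": 1,"offset": [0,0,0.72],"roll": 0}
    - {"grip": 1,"offset": [0,0,0.79],"roll": 0}
    - {"grip": 1,"offset": [0,0,0.86],"roll": 0}
    - {"grip": 1,"offset": [0,0,0.93],"roll": 0}
    - {"grip": 1,"offset": [0,0,1],"roll": 0}

```text
time_s: 2.98
position: [430.8, 80.2, 118.1]
eef_rot: [-180.0, -0.0, 163.4]
ft_force: [-0.6, -0.3, 1.6]
grip_width: 0.6
grasp_force: 0.3
```

Emit:
apply_moves:
  plan:
    - {"grip": 1,"offset": [0,0,0.07],"roll": 0}
    - {"grip": 1,"offset": [0,0,0.14],"roll": 0}
    - {"grip": 1,"offset": [0,0,0.2],"roll": 0}
    - {"grip": 1,"offset": [0,0,0.26],"roll": 0}
    - {"grip": 1,"offset": [0,0,0.31],"roll": 0}
    - {"grip": 1,"offset": [0,0,0.34],"roll": 0}
    - {"grip": 1,"offset": [0,0,0.36],"roll": 0}
    - {"grip": 1,"offset": [0,0,0.36],"roll": 0}

```text
time_s: 3.98
position: [430.8, 80.2, 82.6]
eef_rot: [180.0, -0.0, 163.4]
ft_force: [-0.2, -0.4, 0.5]
grip_width: 0.6
grasp_force: 0.0
```

Emit:
apply_moves:
  plan:
    - {"grip": 1,"offset": [0,0,0.01],"roll": 0}
    - {"grip": 1,"offset": [0,0,0.02],"roll": 0}
    - {"grip": 1,"offset": [0,0,0.02],"roll": 0}
    - {"grip": 1,"offset": [0,0,0.02],"roll": 0}

```text
time_s: 4.47
position: [431.2, 80.2, 82.1]
eef_rot: [180.0, 0.0, 163.4]
ft_force: [-7.0, -1.0, 14.0]
grip_width: 0.3
grasp_force: 6.9
```

Run:
```python
from h import *
ims=[]
for n in BOX:
    im=grab_frame(n); x0,y0,x1,y1=BOX[n]
    cr=cv2.resize(im[y0:y1,x0:x1],(165*3,125*3),interpolation=2) if 0 else cv2.resize(im[y0:y0+115,x0:x1],None,fx=2.6,fy=2.6,interpolation=2)
    ims.append(cr)
cv2.imwrite('pics/p1.png',np.hstack(ims)[:,:,::-1]); print(ims[0].shape,ims[1].shape)
```

```text
(299, 377, 3) (299, 429, 3)
```

View pics/p1.png

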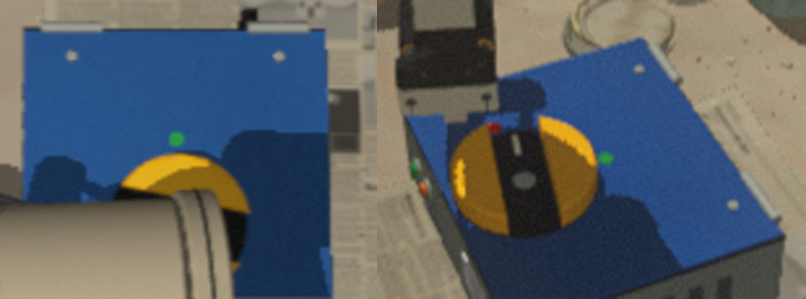

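The panel is now shut flat, with contact at z = 82 and 14 N against the stop. In the right half the pivot disc is at (524,180) and the slot still runs near the red dot. Checking the axis at floor height.

Run:
```python
from h import *
f=lambda x,y:((x-377)/2.6+225,y/2.6+220)
print(onz('scene',[f(524,180),f(517,143)],87).round(1))
print(onz('scene',[f(495,128),f(605,158)],82).round(1), 'pred axis 458.3,-11.6')
```

```text
[[458.4 -11.4  87. ]
 [466.9  28.8  87. ]]
[[457.9  56.6  82. ]
 [526.8  -8.1  82. ]] pred axis 458.3,-11.6
```

Emit:
apply_moves:
  plan:
    - {"grip": 1,"offset": [0,0,-0.2],"roll": 0}
    - {"grip": 1,"offset": [0,0,-0.6],"roll": 0}
    - {"grip": 0.2,"offset": [0,0,-0.6],"roll": 0}

```text
time_s: 4.95
position: [433.4, 80.4, 144.3]
eef_rot: [179.9, 0.4, 163.4]
ft_force: [-0.3, -0.2, 0.0]
grip_width: 6.5
grasp_force: 0.0
```

Emit:
apply_moves:
  plan:
    - {"grip": -0.5,"offset": [-0.3,-0.4,0],"roll": 0}
    - {"grip": -0.5,"offset": [-0.52,-0.8,0],"roll": 0}
    - {"grip": -0.5,"offset": [-0.52,-0.8,0],"roll": 0}
    - {"grip": -0.5,"offset": [-0.52,-0.8,0],"roll": 0}
    - {"grip": -0.5,"offset": [-0.52,-0.8,0],"roll": 0}
    - {"grip": -0.5,"offset": [-0.52,-0.8,0],"roll": 0}
    - {"grip": -0.5,"offset": [-0.52,-0.8,0],"roll": 0}
    - {"grip": -0.5,"offset": [-0.52,-0.8,0],"roll": 0}

```text
time_s: 5.95
position: [457.9, -11.0, 140.7]
eef_rot: [180.0, 0.0, 163.4]
ft_force: [-0.4, -0.2, 0.7]
grip_width: 69.8
grasp_force: 0.0
```

Emit:
apply_moves:
  plan:
    - {"grip": -0.5,"offset": [0,0,0.15],"roll": 0}
    - {"grip": -0.5,"offset": [0,0,0.28],"roll": 0}
    - {"grip": -0.5,"offset": [0,0,0.36],"roll": 0}
    - {"grip": -0.5,"offset": [0,0,0.43],"roll": 0}
    - {"grip": -0.5,"offset": [0,0,0.5],"roll": 0}
    - {"grip": -0.5,"offset": [0,0,0.5],"roll": 0}

```text
time_s: 6.7
position: [457.4, -11.3, 90.0]
eef_rot: [-180.0, -0.1, 163.4]
ft_force: [-0.5, -0.3, 0.3]
grip_width: 69.5
grasp_force: 0.0
```

In the slot with no contact. Turning clockwise.

Emit:
apply_moves:
  plan:
    - {"grip": -0.5,"offset": [0,0,0],"roll": 0.05}
    - {"grip": -0.5,"offset": [0,0,0],"roll": 0.1}
    - {"grip": -0.5,"offset": [0,0,0],"roll": 0.15}
    - {"grip": -0.5,"offset": [0,0,0],"roll": 0.2}
    - {"grip": -0.5,"offset": [0,0,0],"roll": 0.25}
    - {"grip": -0.5,"offset": [0,0,0],"roll": 0.3}
    - {"grip": -0.5,"offset": [0,0,0],"roll": 0.35}
    - {"grip": -0.5,"offset": [0,0,0],"roll": 0.4}

```text
time_s: 7.7
position: [457.7, -11.1, 90.9]
eef_rot: [-180.0, -0.0, 127.3]
ft_force: [-2.2, 0.4, 0.4]
grip_width: 69.5
grasp_force: 1.1
```

```bash
python3 -c "
from h import *
s=get_state();print(s['ft_torque'],s['ft_force'],s['eef_rot'])"
```

```text
[0.14929918 0.35442491 0.10230036] [-2.18393175  0.41453528  0.39501681] [-1.79996973e+02 -2.18670748e-02  1.27260449e+02]
```

Emit:
apply_moves:
  plan:
    - {"grip": -0.5,"offset": [0,0,0],"roll": 0.05}
    - {"grip": -0.5,"offset": [0,0,0],"roll": 0.1}
    - {"grip": -0.5,"offset": [0,0,0],"roll": 0.15}
    - {"grip": -0.5,"offset": [0,0,0],"roll": 0.2}
    - {"grip": -0.5,"offset": [0,0,0],"roll": 0.25}
    - {"grip": -0.5,"offset": [0,0,0],"roll": 0.3}
    - {"grip": -0.5,"offset": [0,0,0],"roll": 0.35}
    - {"grip": -0.5,"offset": [0,0,0],"roll": 0.4}
    - {"grip": -0.5,"offset": [0,0,0],"roll": 0.45}
    - {"grip": -0.5,"offset": [0,0,0],"roll": 0.5}

```text
time_s: 8.95
position: [457.6, -10.8, 90.9]
eef_rot: [-180.0, -0.0, 82.3]
ft_force: [-2.9, 3.3, 1.2]
grip_width: 69.7
grasp_force: 1.4
```

```bash
python3 -c "
from h import *
s=get_state();print(s['ft_torque'],s['ft_force'],s['eef_rot'])"
```

```text
[0.32270761 0.45519326 0.06154028] [-2.93285358  3.32618353  1.23302275] [-1.79963812e+02 -4.12874951e-02  8.22616380e+01]
```

Continuing in small steps toward the stop.

Emit:
apply_moves:
  plan:
    - {"grip": -0.5,"offset": [0,0,0],"roll": 0.02}
    - {"grip": -0.5,"offset": [0,0,0],"roll": 0.04}
    - {"grip": -0.5,"offset": [0,0,0],"roll": 0.06}
    - {"grip": -0.5,"offset": [0,0,0],"roll": 0.06}
    - {"grip": -0.5,"offset": [0,0,0],"roll": 0.06}

```text
time_s: 9.57
position: [457.9, -10.6, 90.7]
eef_rot: [-180.0, -0.0, 77.1]
ft_force: [-2.0, 5.2, 0.4]
grip_width: 69.8
grasp_force: 9.1
```

```bash
python3 -c "
from h import *
s=get_state();print(s['ft_torque'],s['ft_force'],s['eef_rot'])"
```

```text
[0.83837115 0.31612486 0.98377162] [-1.99480752  5.19736495  0.38269669] [-1.79995477e+02 -4.99877725e-02  7.70619190e+01]
```

Torque jumped to about 1 N m at the predicted angle, so it is at the stop. Backing off to mid-slot, then lifting out.

Emit:
apply_moves:
  plan:
    - {"grip": -0.5,"offset": [0,0,0],"roll": -0.05}
    - {"grip": -0.5,"offset": [0,0,0],"roll": -0.12}
    - {"grip": -0.5,"offset": [0,0,0],"roll": -0.12}
    - {"grip": -0.5,"offset": [0,0,-0.2],"roll": -0.12}
    - {"grip": -0.5,"offset": [0,0,-0.6],"roll": -0.12}
    - {"grip": -0.5,"offset": [0,0,-1],"roll": -0.12}
    - {"grip": -0.5,"offset": [0,0,-1],"roll": -0.12}
    - {"grip": -0.5,"offset": [0,0,-1],"roll": -0.12}

```text
time_s: 10.58
position: [457.8, -11.4, 190.2]
eef_rot: [180.0, 0.0, 87.7]
ft_force: [0.1, -0.8, -0.3]
grip_width: 70.0
grasp_force: 0.0
```

Emit:
apply_moves:
  plan:
    - {"grip": -0.5,"offset": [0,0,-0.5],"roll": 0}
    - {"grip": -0.5,"offset": [0,0,-1],"roll": 0}
    - {"grip": -0.5,"offset": [0,0,-1],"roll": 0}
    - {"grip": -0.5,"offset": [0,0,-1],"roll": 0}

```text
time_s: 11.08
position: [457.3, -11.3, 288.8]
eef_rot: [-179.9, -0.0, 87.8]
ft_force: [-1.2, -0.2, 0.4]
grip_width: 69.7
grasp_force: 0.0
```

Run:
```python
from h import *
im=grab_frame('scene'); cv2.imwrite('pics/p2.png',cv2.resize(im[200:370,180:400],None,fx=3,fy=3,interpolation=2)[:,:,::-1])
print(get_state()['ft_force'])
```

```text
[-0.06206971 -0.03424569 -0.90862731]
```

View pics/p2.png

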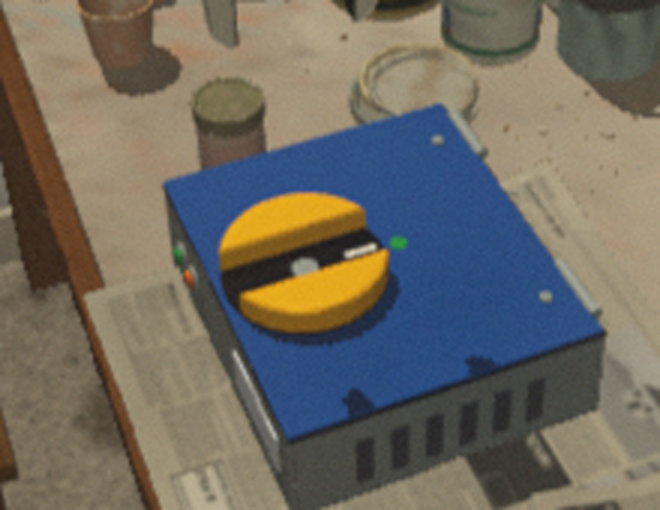

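The panel is shut. The white line at (360,250) points from the pivot (305,267) to the green dot (398,242), and the arm is clear. A quick angle check, then hand in if it is good.

Run:
```python
from h import *
f=lambda x,y:(x/3+180,y/3+200)
p=onz('scene',[f(305,267),f(360,250)],86); d=(p[1]-p[0])[:2]
off=np.degrees(np.arctan2(d[1],d[0]))-1.45; print(d,off)
if abs(off)<4: print(job_done())
```

```text
[39.60698548  1.03877727] 0.05235902916194979
the job is handed in; nothing more can be done
None
```

I pressed the panel shut and turned the fastener to its locked stop. The white line points at the green dot, within about 0.1° by camera measurement. No bystander was touched, the arm ended clear of everything, and I handed the job in at about 11 s; no verdict was returned.

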